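Set the screen separator four clicks hotter and start it

ROBOT

A 6-joint arm with a two-finger parallel gripper is mounted at the origin on the work surface. World frame = base frame: x ahead of the robot, y to its left, z up, the work surface at z = 0. Lengths are in m, angles in degrees, forces in N, time in s.
With the tool pointing down it reaches from about 0.275 to 0.825 m from the base axis. Payload 4.9 kg.
Tool frame: the origin (TCP) lies at the very end of the fingers, on their centre line; the grasp point (between the pads) lies pinch_z behind it (pinch_z is the distance from the TCP to the grasp point, in m); z points along the fingers, y is the direction in which the jaws open and shut (so a half turn about z gives the same grasp; the last joint's range is limited). The gripper opens to 85 mm and grips with 20 to 120 N. Pads are 22 mm wide; open, the fingers measure 114 mm over their backs; the gripper's body (76 mm by 85 mm) begins 54 mm behind the grasp point. The pads swing forward as they close: fully open they stand 13 mm farther back than shut.
Start: joints at [65.306, 18.69, -11.035, 60.275, 0, 82.311], TCP at [0.161, 0.526, 0.231] pointing down, gripper open.
Joint ranges: [-152.03, 152.03], [-55.5, 102.48], [-74.3, 77.21], [-110.64, 120.58], [-84.22, 78.4], [-180, 180]. Speed limits (degrees/s): [147.25, 147.25, 180, 180, 180, 180].

INTERFACE

Orientations are given as [roll, pitch, yaw] about the fixed x, y, z axes, in that order (R = Rz(yaw) Ry(pitch) Rx(roll)).
In Python, from cell import read_state, get_image, close_job, trace, pinch_z gives the robot as it stands. The module is installed in compiled form; this text tells all that it offers.
- The arm moves only by the shell command python3 -m pendant 'ROWS' [OPENING] [FORCE]. ROWS is a JSON object of lists of equal length, an entry for each row: "delta_pos": the shift along the world's x, y, z in cm, a list of three; "delta_rot": the turn, a rotation vector about the world's x, y, z in degrees, a list of three. A call has exactly 10 rows; each row is the pose to reach, as a shift and turn from the pose measured when the call began; what a row does not reach only later rows make up. A row lasts 1/10 s, in which the tool goes at most 50 mm and 8.59 degrees, less where a joint would pass 70% of its speed; a pose out of reach is approached as far as the arm can. A call with a gripper value outside its range is refused whole. OPENING is the gripper command: -1 is shut, 1 is fully open, values between are in proportion, set as the call begins (- or left out, the last holds). The fingers move at their own pace and stop on an object; FORCE is the grip in N (left out, the last holds). Time passes only in rows, so rows that repeat a pose let the fingers close, or fill a call up. It gives the time, the measured TCP pose, the force and the opening at its end, in the units of the state.
- read_state(): the state, without advancing time (a new reading comes with each control period).
- get_image(name): name is "scene" or "top" or "wrist"; returns a dict with "color" (480x640x3 uint8, red, green, blue), "K" (3x3 intrinsics, pixels), "distortion" ([k1, k2, p1, p2, k3] as OpenCV has them; the pictures are not rectified), "extrinsics" (4x4, takes a point from camera to world coordinates); the wrist camera has in their place "tool_from_camera" (4x4, takes a point from camera to tool coordinates, whose origin is the TCP and whose axes are the flange's). Camera axes: x right, y down, z forward; pixel columns grow to the right and rows downward; lengths in m; the calibration is good to about 2 mm. A picture is of the moment at which its call begins: read the wrist's pose just before it. There is no depth.
- close_job(): hands the job in, once; it reports no verdict.
Trained networks look in the newest picture that a camera, given by its name, has taken for a name from the list of things; names that differ only in an ending like _2 or _b are one class to them, and where a whole thing is asked for, a point or a joint stands for the part that bears it (a point fixed in the world has none). Each returns a list of dicts, best first, with "confidence" (0 to 1); they miss things now and then, are a little off and sometimes report something else, mostly with a low value. They report only what shows in the picture. A call takes as long as a camera call.
- trace(target, camera): "mask" (480x640 bool, what is visible of it) and "centre" ([row, column] in pixels, amid what is visible of it).
The state is a dict: "clock": time; "qpos": joint angles; "joint_vel": joint speeds; "joint_torque": joint torques, N m; "ee_pos": TCP position; "eef_rot": TCP orientation; "contact_force": force on the tool from outside, world axes, zero at the start; "moment": the same for the moment, N m; "opening": opening from 0.0 (shut) to 1.0 (fully open).
Only numpy, scipy, OpenCV 4.12 (cv2) and the standard library are available. Lean on these libraries where they do the work, as an engineer would, in place of code of your own. Each camera call takes 0.05 s, during which the arm holds its last target.

TASK

The phone lying on the screen separator has a stubborn adhesive: with a fingertip, push the machine's thermostat dial round clockwise (seen from above) exactly four clicks from where it stands now, gently and without gripping it, and leave it resting in that click. When it is set, press the heater start key in front of the dial all the way down and let it go. Leave the phone and everything else on the bench lying where it is.

Things in the scene. Friction and masses are not known exactly. Their poses are not given: they have to be found in the camera images.
- separator: White bench machine, fixed, 190 (x) by 300 (y) mm. Origin: centre of its underside, on the bench; x to its back, y to its left, z up; yaw within 0.4 rad. Left: aluminium plate, 172 x 180 mm, centre y = +50, top 62 mm up, 3 mm stop rails at its far and left edges. Right: flat grey control deck 90 mm wide, 50 mm up, with start key at x = -62, y = -95 and dial at x = +12, y = -95 mm.
- dial_axis (a point): Point on the machine on the dial's upright axis, at deck height (50 mm above the bench); its axes are those of the machine.
- thermostat (a joint): Dial angle, rad, growing clockwise from above; at 0 the pointer stands 135 deg counter-clockwise of the machine's x (front left). Ten clicks, at 0, 0.5236 .. 4.712 (30 deg apart), stops beyond; starts in one of the first four. Leaving a click takes about 0.08 N m (5 N at 17 mm from the axis), yielding some 4 deg; past half-way the dial snaps ahead of the finger into the next click and stays.
- knob: The dial's black pointer knob; cannot come off. A skirt of 54 mm diameter, 51 to 56 mm above the bench, carries an upright bar across the axis, 11 mm wide, 56 to 75.5 mm above the bench, reaching 24 mm from the axis at its square tail and 25.5 mm at its wedge nose (the pointer, white line on top; the wedge begins at 20 mm). Origin: on the axis at bench level; x along the bar to the nose.
- dial_nose (a point): Tip of the knob's pointer nose: 25.5 mm from the dial axis, 66 mm above the bench.
- key_top (a point): Centre of the top of the heater start key: a plain grey oblong key 24 mm (x) by 18 mm (y), its top 58 mm above the bench (8 mm above the deck) when up, 74 mm in front of the dial axis.
- start_key (a joint): Travel of the start key, m: 0 up, 0.004 fully down. It needs 1.2 N to begin and 4 N to be all the way down, and springs back up.
- phone: Loose phone, 72 x 148 x 8 mm, lying on the plate, its long side along the machine's y. Origin: centre of its underside. Leave alone.
- spudger: Loose black nylon pry stick, about 143 mm long along its y, 6 mm high, lying on the plate behind the phone. Origin: in its underside, 60 mm from the plain end. Leave alone.
- tweezers: Loose steel tweezers, 140 mm long, 8 mm high, on the bench in front of the machine. Leave alone.
- flux_jar: Loose small jar, 45 mm across, 28 mm high, on the bench to the right of the control deck. Leave alone.
- dropper: Loose white dropper bottle, 38 mm across, 112 mm high, standing on the bench left of the machine. Leave alone.
- tape_roll: Loose roll of tape, 88 mm across, 12 mm high, flat on the bench at the left. Leave alone.
- screw_tray: Loose steel screw tray, 85 x 110 x 14 mm, on the bench at the right. Leave alone.
- driver: Loose precision screwdriver, about 144 mm long, lying on the bench at the right. Leave alone.

How it is judged (in metres and radians):
On the way, in this order (a step that is already met when the one before it is completed fails the run):
1. the dial rests four clicks clockwise of where it started (distance of dial_nose from where it was at the start of the episode between 0.0427 and 0.0456 m and value of joint thermostat between 1.85 and 3.9 rad and velocity of joint thermostat between -0.5 and 0.5 rad/s), for 0.3 s.
2. with the dial so set, the start key is pressed down (all of step 1 and value of joint start_key above 0.0032 m), for 0.05 s.
At the end, for the whole second after the job is handed in: The dial is at rest four clicks (120 degrees, within about 6 degrees) clockwise of its start, and the start key has been pressed at least 3.2 mm of its 4 mm after the dial was set, and is up again (under 1 mm) (all of step 1 and value of joint start_key below 0.001 m); the robot touches nothing.
It fails at once if the dial is gripped or forced (more than 25 N between the fingers and the knob) (contact force between the fingers and knob above 25 N).
It fails at once if the start key is pressed before the dial is set (value of joint start_key above 0.0032 m and not (distance of dial_nose from where it was at the start of the episode between 0.0427 and 0.0456 m and value of joint thermostat between 1.85 and 3.9 rad)).
It fails at once if a loose thing is lifted, or moved more than 2 cm (distance of any of phone, spudger, tweezers, flux_jar, dropper, tape_roll, screw_tray, driver from where it was at the start of the episode above 0.02 m).
It also fails if it takes over 69 s, if anything falls off the work surface, if the arm or the gripper's body presses on something with over 40 N, if the wrist force passes 120 N, or if a joint passes its speed limit or range.

## Working session

There is one attempt and no reset: what is moved stays moved. The work goes in short steps, Python scripts to look and compute and a shell command to move; the robot and the scene stay as the last step left them, time stands still between calls to the robot, and variables do not carry over. Pictures are saved under pics/ and viewed, and the job is handed in when it is done.

```bash
mkdir -p pics; ls; python3 - <<'E'
from cell import read_state, get_image, trace, pinch_z
import cv2
print(pinch_z); s=read_state(); print({k:s[k] for k in ('clock','qpos','ee_pos','eef_rot','contact_force','opening')})
for n in ('scene','top','wrist'):
    d=get_image(n); cv2.imwrite(f'pics/{n}0.png',d['color'][:,:,::-1])
    print(n,d['K'].tolist(),d['distortion'],d.get('extrinsics',d.get('tool_from_camera')))
E
```

```text
pics
0.0187
{'clock': 0.0, 'qpos': array([ 6.53049539e+01,  1.87320145e+01, -1.10912697e+01,  6.02756340e+01,
        1.93373519e-03,  8.23087333e+01]), 'ee_pos': array([0.16059352, 0.52542511, 0.23050829]), 'eef_rot': array([-1.79902230e+02, -1.51550619e-02,  1.62996206e+02]), 'contact_force': array([-0.25890499,  0.48590357, -0.13678442]), 'opening': 0.997479384674416}
scene [[618.403916350319, 0.0, 318.07616756421737], [0.0, 618.403916350319, 235.9268283942676], [0.0, 0.0, 1.0]] [0.03388353 0.         0.         0.         0.        ] [[-0.74140027  0.44667228 -0.50080886  1.21183153]
 [ 0.67104117  0.48744501 -0.5586601   0.79612548]
 [-0.0054212  -0.75025411 -0.66112735  1.04095631]
 [ 0.          0.          0.          1.        ]]
top [[597.8300751341269, 0.0, 325.6965676824654], [0.0, 597.8300751341269, 246.06820095965398], [0.0, 0.0, 1.0]] [-0.18349727  0.          0.          0.          0.        ] [[-0.01866999 -0.99331602  0.11390664  0.34218656]
 [-0.99975763  0.01721782 -0.01371941 -0.00376333]
 [ 0.01166649 -0.11413518 -0.99339673  1.56259368]
 [ 0.          0.          0.          1.        ]]
wrist [[408.6358751374558, 0.0, 316.9188216109328], [0.0, 408.6358751374558, 246.7166959510285], [0.0, 0.0, 1.0]] [-0.03755538  0.          0.          0.          0.        ] [[-4.47446561e-04 -9.58493438e-01 -2.85114239e-01  7.26907952e-02]
 [ 9.99999815e-01 -5.46037631e-04  2.66303808e-04  1.06829723e-04]
 [-4.10933556e-04 -2.85114068e-01  9.58493505e-01 -1.43269904e-01]
 [ 0.00000000e+00  0.00000000e+00  0.00000000e+00  1.00000000e+00]]
```

View pics/scene0.png

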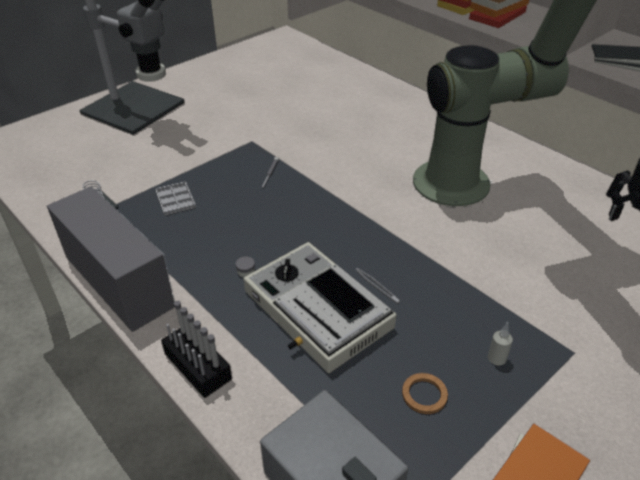

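View pics/top0.png

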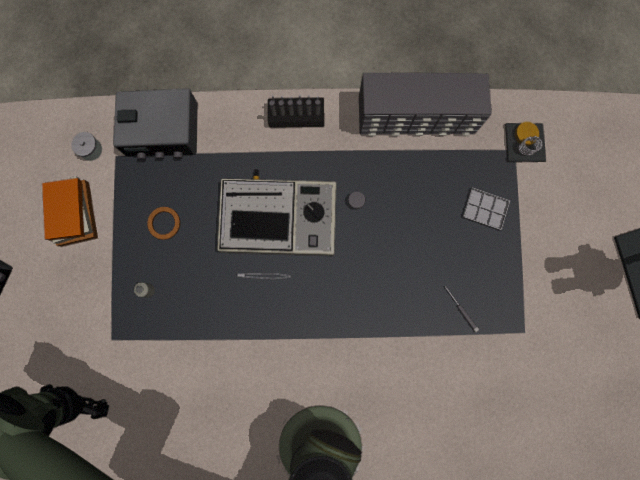

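View pics/wrist0.png

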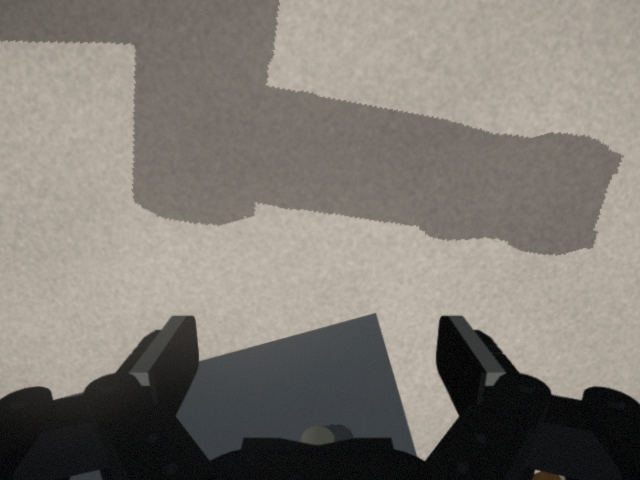

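The top view shows the machine at columns 218–336 and rows 179–254, almost square to the world. The dial is near (row 211, col 313) and the key near (241, 313). In the scene view the dial is near (268, 287). Next I'll locate them in numbers.

```bash
cat > h.py <<'E'
import numpy as np, cv2
from scipy.spatial.transform import Rotation as R
from cell import read_state, get_image, trace, pinch_z
def cam(d,s=None):
    if 'extrinsics' in d: return np.array(d['extrinsics'])
    T=np.eye(4); T[:3,:3]=R.from_euler('xyz',s['eef_rot'],degrees=True).as_matrix(); T[:3,3]=s['ee_pos']
    return T@np.array(d['tool_from_camera'])
def pix2z(d,T,uv,z):
    p=cv2.undistortPoints(np.array(uv,float).reshape(-1,1,2),np.array(d['K']),np.array(d['distortion'])).reshape(-1,2)
    r=np.c_[p,np.ones(len(p))]@T[:3,:3].T
    return T[:3,3]+r*((z-T[2,3])/r[:,2])[:,None]
def proj(d,T,P):
    Ti=np.linalg.inv(T); 
    return cv2.projectPoints(np.array(P,float).reshape(-1,3),cv2.Rodrigues(Ti[:3,:3])[0],Ti[:3,3],np.array(d['K']),np.array(d['distortion']))[0].reshape(-1,2)
E
python3 - <<'E'
from h import *
H={'separator':.05,'knob':.07,'key_top':.058,'phone':.066,'start_key':.058,'flux_jar':.028,'tweezers':.005}
for n in ('top','scene'):
    d=get_image(n);T=cam(d)
    for k,z in H.items():
        for r in trace(k,n)[:1]:
            c=r['centre']; print(n,k,round(r['confidence'],2),np.round(c,1),r['mask'].sum(),pix2z(d,T,[[c[1],c[0]]],z).round(4))
    c=d['color'][:,:,::-1]
    c=c[170:265,210:345] if n=='top' else c[230:375,230:410]
    cv2.imwrite(f'pics/{n}_z.png',cv2.resize(c,None,fx=4,fy=4,interpolation=cv2.INTER_CUBIC))
E
```

```text
top separator 0.65 [209.9 287. ] 6954 [[0.6108 0.0729 0.05  ]]
top knob 0.79 [210.8 309.4] 351 [[0.6039 0.0152 0.07  ]]
top key_top 0.51 [238.1 312.7] 63 [[0.5356 0.008  0.058 ]]
top phone 0.63 [227.2 259.4] 1593 [[0.5648 0.1425 0.066 ]]
top start_key 0.5 [229.7 173.6] 459 [[0.5637 0.3648 0.058 ]]
top flux_jar 0.76 [201.6 357.3] 235 [[ 0.6336 -0.1097  0.028 ]]
top tweezers 0.39 [274.6 245.6] 32 [[0.4494 0.1855 0.005 ]]
scene separator 0.64 [311.4 314.2] 8821 [[0.6303 0.1333 0.05  ]]
scene knob 0.63 [273.3 288.1] 360 [[0.6098 0.0238 0.07  ]]
scene key_top 0.44 [257.4 311.7] 56 [[0.5285 0.0113 0.058 ]]
scene phone 0.59 [295.2 339. ] 1836 [[0.5695 0.1455 0.066 ]]
scene flux_jar 0.61 [266.7 244.4] 314 [[ 0.6452 -0.0957  0.028 ]]
scene tweezers 0.57 [287.4 377.9] 292 [[0.4459 0.1477 0.005 ]]
```

View pics/top_z.png

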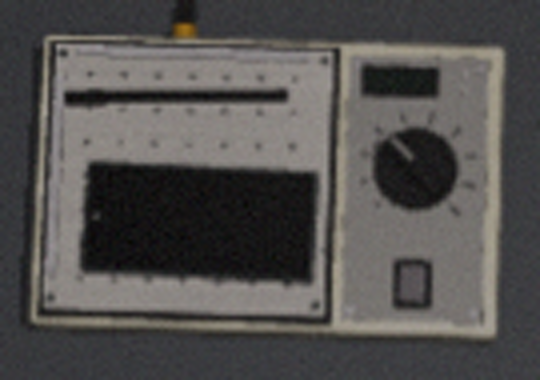

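View pics/scene_z.png

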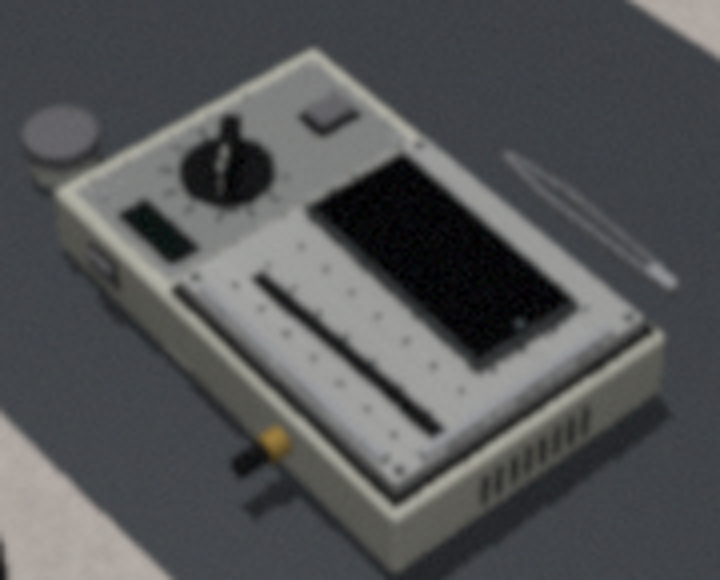

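The dial's white line points up-left in the top view, about 45° counter-clockwise of the machine's x, which suggests click 3. The scene view agrees. I'll shut the gripper and go above the dial for a closer wrist view.

```bash
python3 -m pendant '{"delta_pos":[[3,-3.5,0.5],[6,-7,1],[9,-10.5,1.5],[12,-14,2],[15,-17.5,2.5],[18,-21,3],[21,-24.5,3],[24,-28,3],[27,-31.5,3],[30,-35,3]],"delta_rot":[[0,0,6],[0,0,12],[0,0,18],[0,0,24],[0,0,30],[0,0,36],[0,0,42],[0,0,48],[0,0,54],[0,0,60]]}' -1 20
python3 -m pendant '{"delta_pos":[[3,-3.5,0],[6,-7,0],[9,-10.5,0],[12,-14,0],[14,-16,0],[14.5,-16.5,0],[14.5,-16.5,0],[14.5,-16.5,0],[14.5,-16.5,0],[14.5,-16.5,0]],"delta_rot":[[0,0,1],[0,0,2],[0,0,2],[0,0,2],[0,0,2],[0,0,2],[0,0,2],[0,0,2],[0,0,2],[0,0,2]]}'
python3 - <<'E'
from h import *
s=read_state(); print({k:s[k].round(3) if k!='clock' and k!='opening' else s[k] for k in ('clock','qpos','ee_pos','eef_rot','contact_force','opening')})
d=get_image('wrist');cv2.imwrite('pics/w1.png',d['color'][:,:,::-1]);T=cam(d,s)
for k,z in {'knob':.07,'key_top':.058,'separator':.05}.items():
    for r in trace(k,'wrist')[:2]:
        c=r['centre']; print(k,round(r['confidence'],2),np.round(c,1),r['mask'].sum(),pix2z(d,T,[[c[1],c[0]]],z).round(4))
E
```

```text
clock: 1.95
ee_pos: [0.4619, 0.1743, 0.2616]
eef_rot: [-180.0, 0.0, -136.8]
contact_force: [0.7, 1.6, -0.7]
opening: 0.0
clock: 2.95
ee_pos: [0.6063, 0.0105, 0.262]
eef_rot: [-180.0, 0.1, -134.7]
contact_force: [-0.4, -0.6, 0.3]
opening: 0.001
{'clock': 2.95, 'qpos': array([-5.9920e+00,  2.3791e+01,  1.0530e+00,  6.7215e+01,  3.1000e-02,
       -5.1321e+01]), 'ee_pos': array([0.606, 0.011, 0.262]), 'eef_rot': array([-1.79983e+02,  5.30000e-02, -1.34671e+02]), 'contact_force': array([-0.446, -0.603,  0.267]), 'opening': 0.0010654737564142248}
knob 0.92 [203.6 318.2] 3037 [[0.5985 0.0044 0.07  ]]
key_top 0.89 [146.2 382.5] 662 [[0.5283 0.0092 0.058 ]]
separator 0.76 [219.8 363.6] 42276 [[0.5826 0.0459 0.05  ]]
```

View pics/w1.png

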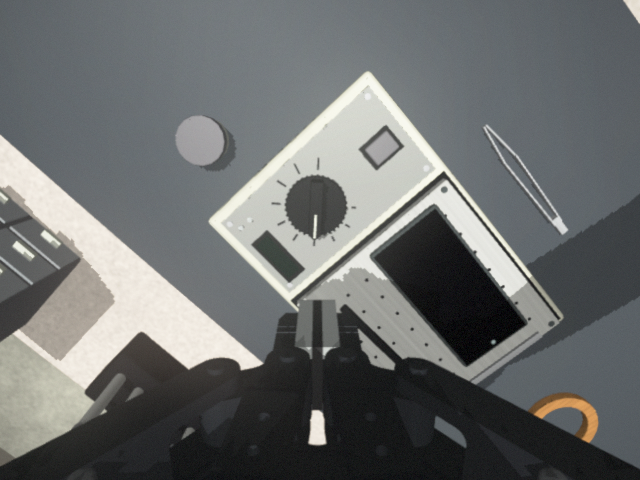

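The wrist view shows the dial at (row 205, col 316) with its white line pointing to (row 237, col 315). The key is at (147, 381), and the shut fingertips are at (row 300–345, col 318). I'll overlay the model to fix the machine's pose and the dial angle.

```bash
cat > ov.py <<'E'
from h import *
def model(D,yaw,phi):
    c,s=np.cos(yaw),np.sin(yaw); Rz=np.array([[c,-s],[s,c]]); m=lambda p:np.c_[np.array(p)[:,:2]@Rz.T+D,np.array(p)[:,2]]
    L=[]
    t=np.linspace(0,2*np.pi,60); L.append(m(np.c_[.027*np.cos(t),.027*np.sin(t),0*t+.056]))
    L.append(m([[-.107,.245,.05],[-.107,-.055,.05],[.083,-.055,.05],[.083,.245,.05],[-.107,.245,.05]]))
    L.append(m([[-.086,-.009,.058],[-.062,-.009,.058],[-.062,.009,.058],[-.086,.009,.058],[-.086,-.009,.058]]))
    c,s=np.cos(phi),np.sin(phi); b=np.array([[-.024,-.0055],[.02,-.0055],[.0255,0],[.02,.0055],[-.024,.0055],[-.024,-.0055]])@np.array([[c,-s],[s,c]]).T
    L.append(m(np.c_[b,0*b[:,0]+.0755]))
    return L
def overlay(d,T,D,yaw,phi,fn,box,f):
    im=cv2.resize(d['color'][:,:,::-1],None,fx=f,fy=f,interpolation=cv2.INTER_CUBIC)
    for l,col in zip(model(np.array(D),yaw,phi),[(0,255,0),(0,0,255),(255,255,0),(0,255,255)]):
        cv2.polylines(im,[np.int32(proj(d,T,l)*f)],False,col,1)
    x0,y0,x1,y1=[int(v*f) for v in box]; cv2.imwrite(fn,im[y0:y1,x0:x1])
E
python3 - <<'E'
from ov import *
s=read_state(); d=get_image('wrist'); T=cam(d,s)
m=trace('knob','wrist')[0]['mask'].astype(np.uint8)
cs=max(cv2.findContours(m,0,2)[0],key=cv2.contourArea); print('ell',cv2.fitEllipse(cs))
k=trace('key_top','wrist')[0]['mask'].astype(np.uint8); print('key',cv2.minAreaRect(max(cv2.findContours(k,0,2)[0],key=cv2.contourArea)))
P=pix2z(d,T,[[369,72],[211,221],[563,318]],.05);print(P.round(4))
e=P[1]-P[0];print('yaw',np.degrees(np.arctan2(e[1],e[0])),np.hypot(*e[:2]));e=P[2]-P[0];print(np.degrees(np.arctan2(-e[0],e[1])),np.hypot(*e[:2]))
print('dial from skirt',pix2z(d,T,[[316,205.5]],.056),'key',pix2z(d,T,[[381.5,147]],.058))
l=pix2z(d,T,[[315,238],[315.5,215]],.0755);e=l[0]-l[1];print('phi world',np.degrees(np.arctan2(e[1],e[0])))
D=[.601,.006];y=np.radians(-3.5)
overlay(d,T,D,y,np.radians(45),'pics/ov1.png',(190,60,450,260),3)
dt=get_image('top');overlay(dt,cam(dt),D,y,np.radians(45),'pics/ov1t.png',(210,170,345,265),5)
E
```

```text
ell ((316.2337341308594, 205.39317321777344), (60.79043197631836, 61.9238166809082), 149.78076171875)
key ((382.8052978515625, 147.92034912109375), (22.577302932739258, 30.47935676574707), 48.8140754699707)
[[ 0.4963 -0.0415  0.05  ]
 [ 0.6805 -0.0499  0.05  ]
 [ 0.5112  0.2534  0.05  ]]
yaw -2.613580691317941 0.18432732645488265
-2.890012701575687 0.2952371076354784
dial from skirt [[0.6032633  0.00539138 0.056     ]] key [[0.52978632 0.00840367 0.058     ]]
phi world 43.97292067491541
```

View pics/ov1.png

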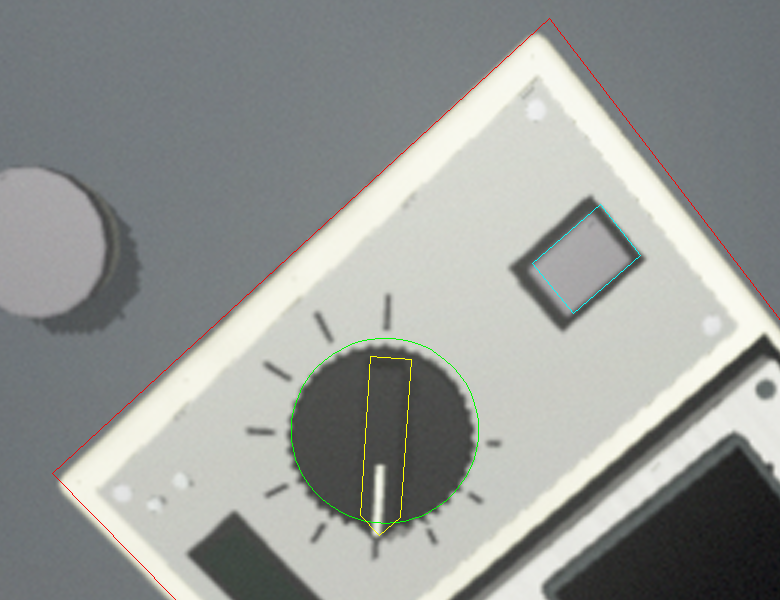

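View pics/ov1t.png

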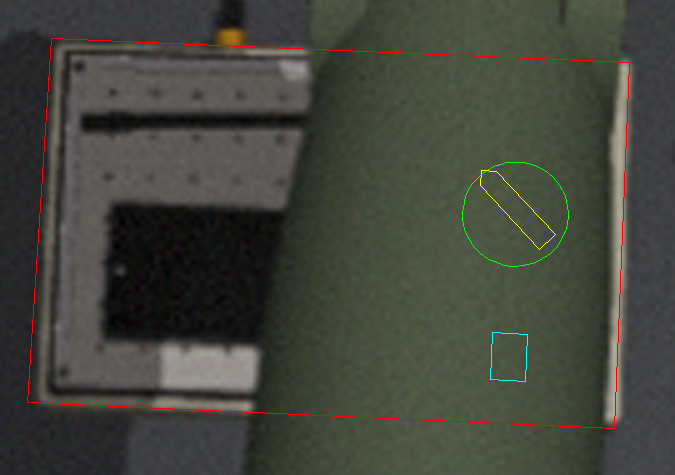

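```bash
python3 - <<'E'
from ov import *
d=cv2.imread('pics/w1.png'); cv2.imwrite('pics/f1.png',cv2.resize(d[285:385,250:390],None,fx=5,fy=5,interpolation=cv2.INTER_CUBIC)*1)
s=read_state(); g=get_image('wrist');T=np.array(g['tool_from_camera'])
print(proj(g,T,[[0,0,0],[.011,0,0],[-.011,0,0],[0,.0145,0],[0,-.0145,0],[.011,.0145,0],[.011,.0145,-.02]]).round(1))
E
```

```text
[[316.4 320.6]
 [316.4 294.3]
 [316.4 345.7]
 [353.9 320.5]
 [279.  320.6]
 [354.6 294.3]
 [359.9 318.1]]
```

View pics/f1.png

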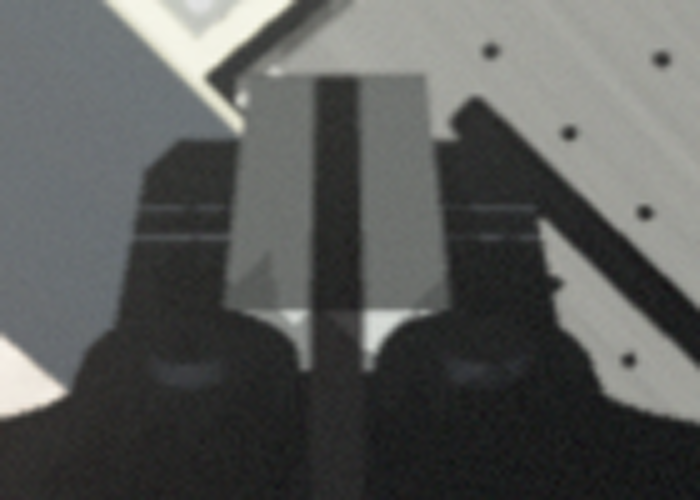

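The tip pads measure about ±7 mm across the jaws at the very end, with wider black backs behind them. The machine yaw is about −2.7° and the dial axis about (0.603, 0.0055). The pointer is at +45° in the machine frame, so it stands at click 3 and the target is click 7 (−75°). I'll descend beside the nose on its counter-clockwise side.

```bash
python3 -m pendant '{"delta_pos":[[-0.1,0.5,-2],[-0.3,1,-4.5],[-0.4,1.5,-7.5],[-0.5,2,-10.5],[-0.6,2.5,-13.5],[-0.6,2.5,-15.5],[-0.6,2.5,-17],[-0.6,2.5,-17],[-0.6,2.5,-17],[-0.6,2.5,-17]],"delta_rot":[[0,0,-1],[0,0,-2],[0,0,-3],[0,0,-3],[0,0,-3],[0,0,-3],[0,0,-3],[0,0,-3],[0,0,-3],[0,0,-3]]}'
python3 - <<'E'
from ov import *
s=read_state(); print(s['qpos'].round(1),s['contact_force'].round(2))
d=get_image('wrist'); T=cam(d,s); cv2.imwrite('pics/w2raw.png',d['color'][:,:,::-1])
overlay(d,T,[.603,.0055],np.radians(-2.7),np.radians(45),'pics/w2.png',(0,0,640,480),1.25)
E
```

```text
clock: 4.4
ee_pos: [0.6018, 0.0342, 0.0927]
eef_rot: [-179.9, 0.1, -137.8]
contact_force: [0.3, 0.0, 0.1]
opening: 0.002
[ -3.8  30.9 -13.6  45.4   0.  -46. ] [0.32 0.05 0.14]
```

View pics/w2.png

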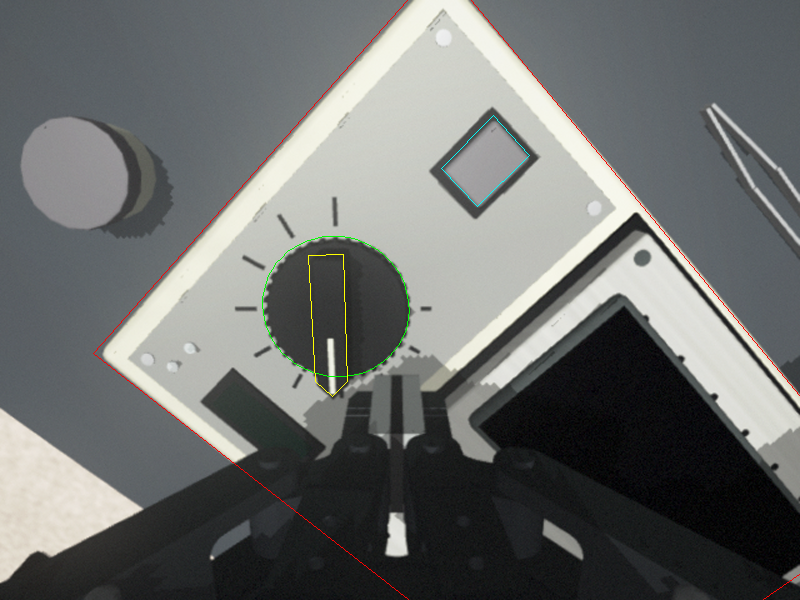

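The overlay fits closely: skirt, nose tip at (332, 395) and key all line up. The fingertips are beside the nose with a gap. I'll lower to working height, drawing back 2 mm first.

```bash
python3 -m pendant '{"delta_pos":[[-0.15,0.15,0],[-0.15,0.15,-0.5],[-0.15,0.15,-1],[-0.15,0.15,-1.5],[-0.15,0.15,-2],[-0.15,0.15,-2.5],[-0.15,0.15,-3],[-0.15,0.15,-3.1],[-0.15,0.15,-3.1],[-0.15,0.15,-3.1]],"delta_rot":[[0,0,0],[0,0,0],[0,0,0],[0,0,0],[0,0,0],[0,0,0],[0,0,0],[0,0,0],[0,0,0],[0,0,0]]}'
python3 - <<'E'
from ov import *
s=read_state(); print(s['ee_pos'].round(4),s['contact_force'].round(2))
d=get_image('wrist'); T=cam(d,s)
overlay(d,T,[.603,.0055],np.radians(-2.7),np.radians(45),'pics/w3.png',(120,60,440,400),2)
E
```

```text
clock: 5.45
ee_pos: [0.6005, 0.0357, 0.062]
eef_rot: [-179.9, 0.1, -137.8]
contact_force: [1.0, -0.5, -0.3]
opening: -0.001
[0.6005 0.0357 0.062 ] [ 0.96 -0.54 -0.3 ]
```

View pics/w3.png

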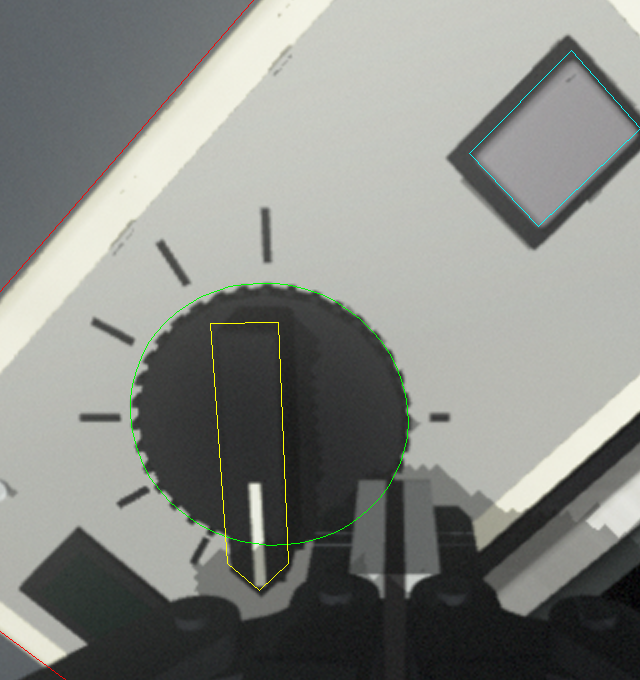

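```bash
python3 -m pendant '{"delta_pos":[[0.05,-0.05,0],[0.1,-0.1,0],[0.15,-0.15,0],[0.2,-0.2,0],[0.25,-0.25,0],[0.3,-0.3,0],[0.35,-0.35,0],[0.4,-0.4,0],[0.4,-0.44,0],[0.4,-0.44,0]],"delta_rot":[[0,0,0],[0,0,0],[0,0,0],[0,0,0],[0,0,0],[0,0,0],[0,0,0],[0,0,0],[0,0,0],[0,0,0]]}'
python3 - <<'E'
from ov import *
s=read_state(); print(s['ee_pos'].round(4),s['contact_force'].round(2),s['moment'].round(2))
d=get_image('wrist'); T=cam(d,s)
overlay(d,T,[.603,.0055],np.radians(-2.7),np.radians(45),'pics/w4.png',(120,160,440,400),2)
E
```

```text
clock: 6.5
ee_pos: [0.6043, 0.032, 0.062]
eef_rot: [-180.0, 0.2, -137.7]
contact_force: [-1.8, 3.6, 1.5]
opening: 0.004
[0.6043 0.032  0.062 ] [-1.81  3.57  1.52] [ 0.62  0.29 -0.03]
```

View pics/w4.png

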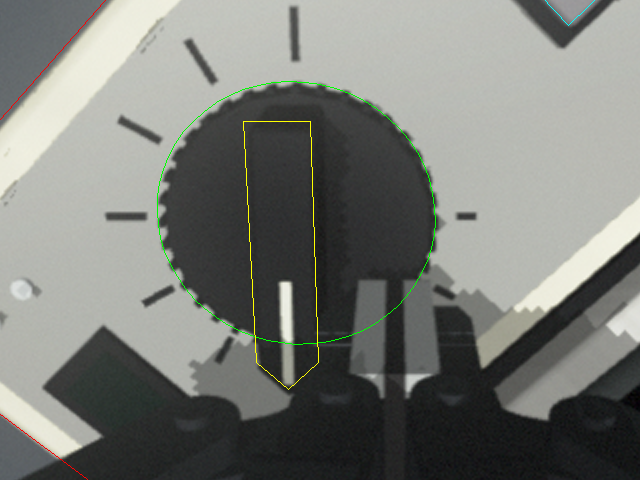

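Contact: about 4 N along the bar's normal, with the finger face flat on the bar and the dial not visibly turned. Next I'll work out the arc rows around the axis.

```bash
cat > arc.py <<'E'
import sys
from h import *
def arc(tot,steps=9,D=(.603,.0055)):
    s=read_state();p=s['ee_pos'][:2]-D
    for i in range(1,steps+1):
        t=-np.radians(tot*i/steps);c,n=np.cos(t),np.sin(t)
        q=np.array([[c,-n],[n,c]])@p-p
        print(((q*100).round(2)).tolist(),round(-tot*i/steps,1))
if __name__=='__main__': arc(float(sys.argv[1]),int(sys.argv[2]))
E
python3 arc.py 20 8
```

```text
[0.12, -0.01] -2.5
[0.23, -0.02] -5.0
[0.34, -0.04] -7.5
[0.46, -0.06] -10.0
[0.57, -0.09] -12.5
[0.68, -0.12] -15.0
[0.79, -0.16] -17.5
[0.9, -0.2] -20.0
```

```bash
python3 -m pendant '{"delta_pos":[[0.12,-0.01,0],[0.23,-0.02,0],[0.34,-0.04,0],[0.46,-0.06,0],[0.57,-0.09,0],[0.68,-0.12,0],[0.79,-0.16,0],[0.9,-0.2,0],[0.9,-0.2,0],[0.9,-0.2,0]],"delta_rot":[[0,0,-2.5],[0,0,-5],[0,0,-7.5],[0,0,-10],[0,0,-12.5],[0,0,-15],[0,0,-17.5],[0,0,-20],[0,0,-20],[0,0,-20]]}'
python3 - <<'E'
from ov import *
s=read_state(); print(s['ee_pos'].round(4),s['contact_force'].round(2),s['moment'].round(2))
d=get_image('wrist'); T=cam(d,s)
overlay(d,T,[.603,.0055],np.radians(-2.7),np.radians(15),'pics/w5.png',(120,160,440,400),2)
E
python3 arc.py 30 9
```

```text
clock: 7.55
ee_pos: [0.6137, 0.0294, 0.0621]
eef_rot: [-179.9, 0.2, -157.7]
contact_force: [-0.3, -0.1, -0.1]
opening: 0.002
[0.6137 0.0294 0.0621] [-0.32 -0.05 -0.09] [ 0.03 -0.06  0.04]
[0.14, -0.07] -3.3
[0.27, -0.14] -6.7
[0.4, -0.22] -10.0
[0.52, -0.31] -13.3
[0.64, -0.4] -16.7
[0.75, -0.51] -20.0
[0.86, -0.62] -23.3
[0.96, -0.73] -26.7
[1.06, -0.85] -30.0
```

View pics/w5.png

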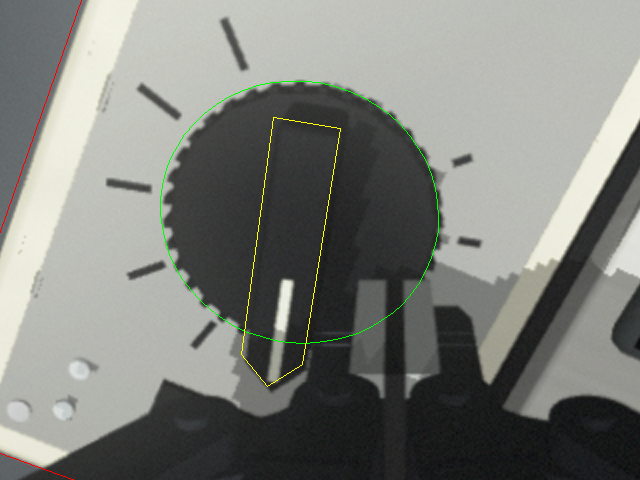

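The dial snapped exactly one click: the 15° overlay fits the white line, and the force is zero with the finger about 10° behind. On to the second click with a 30° arc.

```bash
python3 -m pendant '{"delta_pos":[[0.14,-0.07,0],[0.27,-0.14,0],[0.4,-0.22,0],[0.52,-0.31,0],[0.64,-0.4,0],[0.75,-0.51,0],[0.86,-0.62,0],[0.96,-0.73,0],[1.06,-0.85,0],[1.06,-0.85,0]],"delta_rot":[[0,0,-3.3],[0,0,-6.7],[0,0,-10],[0,0,-13.3],[0,0,-16.7],[0,0,-20],[0,0,-23.3],[0,0,-26.7],[0,0,-30],[0,0,-30]]}'
python3 - <<'E'
from ov import *
s=read_state(); print(s['ee_pos'].round(4),s['contact_force'].round(2),s['moment'].round(2))
d=get_image('wrist'); T=cam(d,s)
overlay(d,T,[.603,.0055],np.radians(-2.7),np.radians(-15),'pics/w6.png',(120,160,440,400),2)
E
python3 arc.py 30 9
```

```text
clock: 8.6
ee_pos: [0.6245, 0.0206, 0.0621]
eef_rot: [-179.9, 0.2, 172.3]
contact_force: [-0.1, -0.4, -0.1]
opening: -0.003
[0.6245 0.0206 0.0621] [-0.06 -0.4  -0.13] [0.01 0.   0.03]
[0.08, -0.13] -3.3
[0.16, -0.26] -6.7
[0.23, -0.39] -10.0
[0.29, -0.53] -13.3
[0.34, -0.68] -16.7
[0.39, -0.82] -20.0
[0.42, -0.97] -23.3
[0.45, -1.12] -26.7
[0.47, -1.27] -30.0
```

View pics/w6.png

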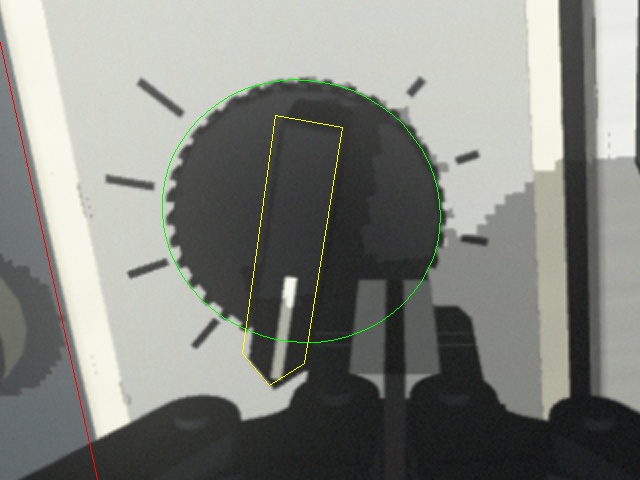

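Second click seated (the −15° overlay fits, no force). Third.

```bash
python3 -m pendant '{"delta_pos":[[0.08,-0.13,0],[0.16,-0.26,0],[0.23,-0.39,0],[0.29,-0.53,0],[0.34,-0.68,0],[0.39,-0.82,0],[0.42,-0.97,0],[0.45,-1.12,0],[0.47,-1.27,0],[0.47,-1.27,0]],"delta_rot":[[0,0,-3.3],[0,0,-6.7],[0,0,-10],[0,0,-13.3],[0,0,-16.7],[0,0,-20],[0,0,-23.3],[0,0,-26.7],[0,0,-30],[0,0,-30]]}'
python3 - <<'E'
from ov import *
s=read_state(); print(s['ee_pos'].round(4),s['contact_force'].round(2),s['qpos'].round(1))
d=get_image('wrist'); T=cam(d,s)
overlay(d,T,[.603,.0055],np.radians(-2.7),np.radians(-45),'pics/w7.png',(120,160,440,400),2)
E
python3 arc.py 30 9
```

```text
clock: 9.65
ee_pos: [0.6292, 0.0076, 0.0621]
eef_rot: [-179.9, 0.2, 142.4]
contact_force: [-1.3, 0.8, -0.1]
opening: 0.002
[0.6292 0.0076 0.0621] [-1.27  0.85 -0.13] [ -5.9  35.4 -10.7  43.8  -0.2  31.7]
[0.01, -0.15] -3.3
[0.01, -0.3] -6.7
[-0.0, -0.46] -10.0
[-0.02, -0.61] -13.3
[-0.05, -0.76] -16.7
[-0.08, -0.91] -20.0
[-0.13, -1.05] -23.3
[-0.18, -1.2] -26.7
[-0.24, -1.33] -30.0
```

View pics/w7.png

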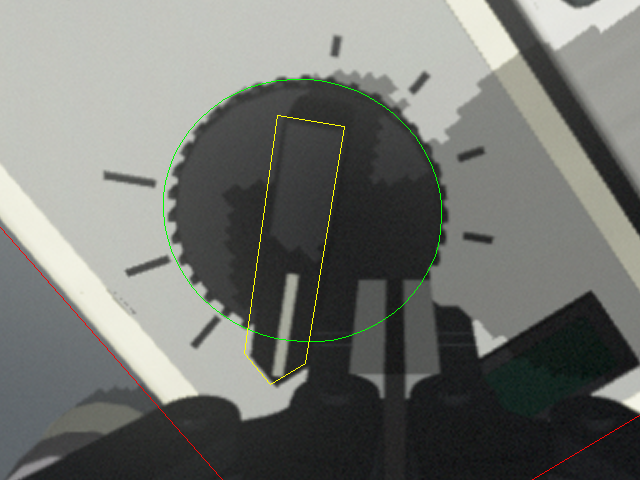

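Third click seated. Fourth and last.

```bash
python3 -m pendant '{"delta_pos":[[0.01,-0.15,0],[0.01,-0.3,0],[0,-0.46,0],[-0.02,-0.61,0],[-0.05,-0.76,0],[-0.08,-0.91,0],[-0.13,-1.05,0],[-0.18,-1.2,0],[-0.24,-1.33,0],[-0.24,-1.33,0]],"delta_rot":[[0,0,-3.3],[0,0,-6.7],[0,0,-10],[0,0,-13.3],[0,0,-16.7],[0,0,-20],[0,0,-23.3],[0,0,-26.7],[0,0,-30],[0,0,-30]]}'
python3 - <<'E'
from ov import *
s=read_state(); print(s['ee_pos'].round(4),s['contact_force'].round(2),s['qpos'].round(1))
d=get_image('wrist'); T=cam(d,s)
overlay(d,T,[.603,.0055],np.radians(-2.7),np.radians(-75),'pics/w8.png',(120,160,440,400),2)
E
```

```text
clock: 10.7
ee_pos: [0.6267, -0.0059, 0.0621]
eef_rot: [-179.9, 0.2, 112.5]
contact_force: [0.1, 0.9, 0.6]
opening: 0.007
[ 0.6267 -0.0059  0.0621] [0.1  0.91 0.58] [ -7.2  35.2 -10.9  43.8  -0.3  60.3]
```

View pics/w8.png

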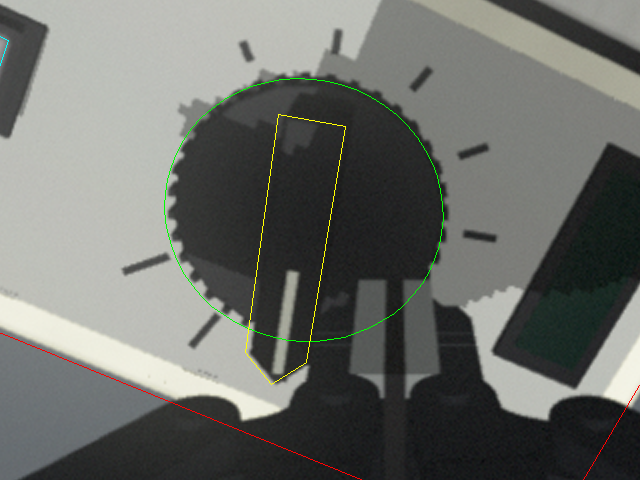

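The fourth click is seated: the −75° overlay fits. I'll back off the bar, lift, and go above the key.

```bash
python3 -m pendant '{"delta_pos":[[0.2,0.05,0],[0.4,0.1,0],[0.4,0.1,1],[0.4,0.1,2.5],[0.4,0.1,4.5],[0.4,0.1,6],[0.4,0.1,7],[0.4,0.1,7],[0.4,0.1,7],[0.4,0.1,7]],"delta_rot":[[0,0,0],[0,0,0],[0,0,0],[0,0,0],[0,0,0],[0,0,8],[0,0,16],[0,0,24],[0,0,32],[0,0,32]]}'
python3 -m pendant '{"delta_pos":[[-2,0.3,0],[-4,0.6,0],[-6,0.9,0],[-8,1.2,0],[-10.2,1.4,0],[-10.2,1.4,0],[-10.2,1.4,-1],[-10.2,1.4,-2],[-10.2,1.4,-3],[-10.2,1.4,-3]],"delta_rot":[[0,0,8],[0,0,16],[0,0,24],[0,0,32],[0,0,32],[0,0,32],[0,0,32],[0,0,32],[0,0,32],[0,0,32]]}'
python3 - <<'E'
from ov import *
s=read_state(); print(s['ee_pos'].round(4),s['contact_force'].round(2),s['qpos'].round(1))
d=get_image('wrist'); T=cam(d,s)
overlay(d,T,[.603,.0055],np.radians(-2.7),np.radians(-75),'pics/w9.png',(0,0,640,480),1.25)
E
```

```text
clock: 11.75
ee_pos: [0.631, -0.0048, 0.133]
eef_rot: [-179.9, 0.3, 144.6]
contact_force: [0.2, -0.0, 0.5]
opening: 0.003
clock: 12.75
ee_pos: [0.528, 0.0092, 0.1008]
eef_rot: [-179.9, 0.1, 176.5]
contact_force: [0.6, 0.8, -0.4]
opening: 0.003
[0.528  0.0092 0.1008] [ 0.55  0.79 -0.39] [ -7.   23.6 -24.8  41.5  -0.1  -3.5]
```

View pics/w9.png

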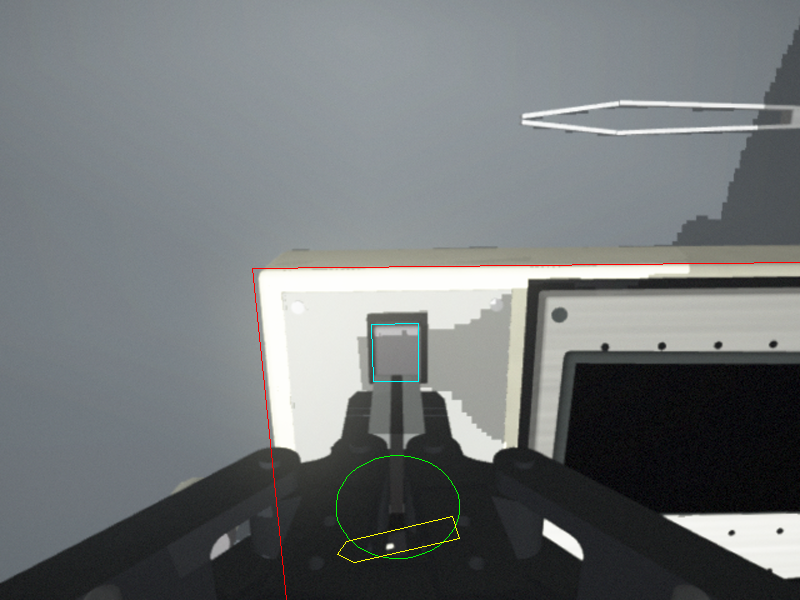

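The fingertips are centred over the key (overlay at (395, 352), key the same). Pressing slowly to about 3.7 mm.

```bash
python3 -m pendant '{"delta_pos":[[0.1,0,-1.5],[0.1,0,-3],[0.1,0,-3.8],[0.1,0,-4.1],[0.1,0,-4.25],[0.1,0,-4.4],[0.1,0,-4.5],[0.1,0,-4.6],[0.1,0,-4.65],[0.1,0,-4.65]],"delta_rot":[[0,0,0],[0,0,0],[0,0,0],[0,0,0],[0,0,0],[0,0,0],[0,0,0],[0,0,0],[0,0,0],[0,0,0]]}'
python3 -c "
from h import *
s=read_state(); print(s['ee_pos'].round(5),s['contact_force'].round(2))"
```

```text
clock: 13.8
ee_pos: [0.5299, 0.0092, 0.0554]
eef_rot: [-179.9, 0.2, 176.5]
contact_force: [0.7, 0.5, 2.6]
opening: 0.001
[0.52988 0.00917 0.05542] [0.74 0.52 2.64]
```

```bash
python3 -m pendant '{"delta_pos":[[0,0,-0.05],[0,0,-0.1],[0,0,-0.15],[0,0,-0.18],[0,0,-0.2],[0,0,-0.22],[0,0,-0.25],[0,0,-0.25],[0,0,-0.25],[0,0,-0.25]],"delta_rot":[[0,0,0],[0,0,0],[0,0,0],[0,0,0],[0,0,0],[0,0,0],[0,0,0],[0,0,0],[0,0,0],[0,0,0]]}'
python3 -c "
from h import *
s=read_state(); print(s['ee_pos'].round(5),s['contact_force'].round(2))"
```

```text
clock: 14.8
ee_pos: [0.53, 0.0091, 0.0539]
eef_rot: [-179.9, 0.2, 176.5]
contact_force: [-3.9, 0.4, 11.6]
opening: -0.003
[0.52998 0.00915 0.0539 ] [-3.9   0.41 11.62]
```

At z = 0.0539 the force is 11.6 N, above the 4 N needed, so the key is on its stop. Releasing and retreating for a look.

```bash
python3 -m pendant '{"delta_pos":[[0,0,0.2],[0,0,0.5],[0,0,1],[0,0,2.5],[0,0,5],[0,0,8],[0,0,11],[-2,0,14],[-4,0,16],[-4,0,16]],"delta_rot":[[0,0,0],[0,0,0],[0,0,0],[0,0,0],[0,0,0],[0,0,0],[0,0,0],[0,0,0],[0,0,0],[0,0,0]]}'
python3 -m pendant '{"delta_pos":[[-2,3,2],[-4,7,3],[-6,11,3],[-7,15,3],[-8,19,3],[-8,22,3],[-8,24,3],[-8,24,3],[-8,24,3],[-8,24,3]],"delta_rot":[[0,0,0],[0,0,0],[0,0,0],[0,0,0],[0,0,0],[0,0,0],[0,0,0],[0,0,0],[0,0,0],[0,0,0]]}'
python3 - <<'E'
from ov import *
s=read_state(); print(s['ee_pos'].round(4),s['contact_force'].round(2))
a=cv2.imread('pics/scene0.png'); 
for n,b,f in (('top',(210,165,345,265),6),('scene',(230,230,410,375),4)):
    d=get_image(n); overlay(d,cam(d),[.603,.0055],np.radians(-2.7),np.radians(-75),f'pics/{n}_end.png',b,f)
    cv2.imwrite(f'pics/{n}_full.png',d['color'][:,:,::-1])
E
```

```text
clock: 15.8
ee_pos: [0.4895, 0.0092, 0.2165]
eef_rot: [-179.9, 0.4, 176.5]
contact_force: [-0.1, -0.0, -0.0]
opening: -0.001
clock: 16.8
ee_pos: [0.4095, 0.2484, 0.2459]
eef_rot: [-179.8, 0.3, 176.5]
contact_force: [-0.5, -1.0, 0.4]
opening: 0.002
[0.4095 0.2484 0.2459] [-0.47 -0.98  0.37]
```

View pics/top_end.png

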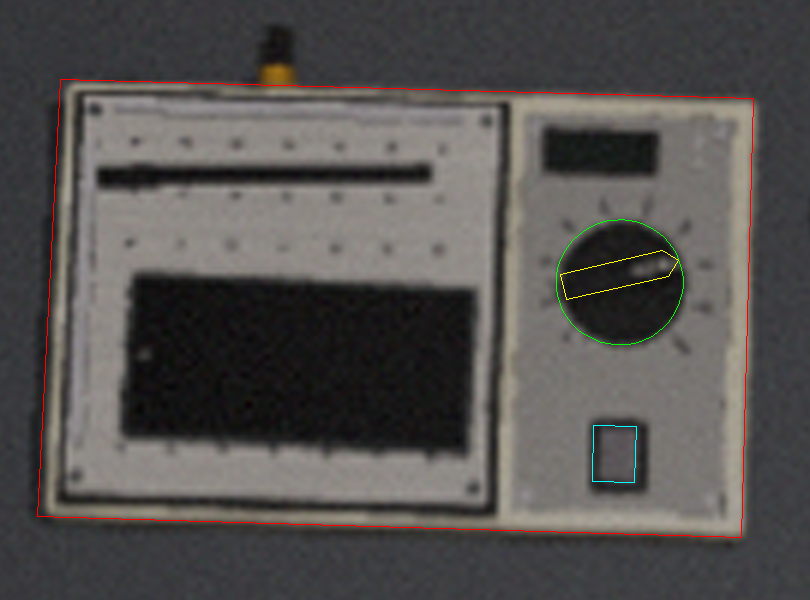

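View pics/scene_end.png

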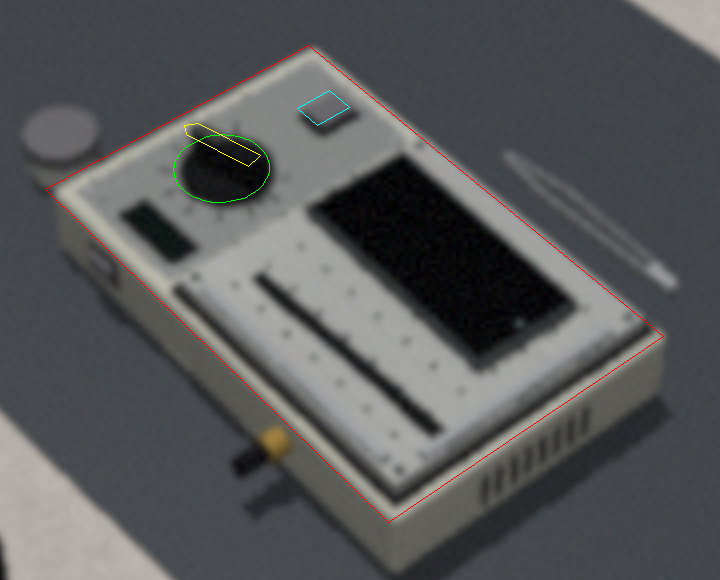

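View pics/top_full.png

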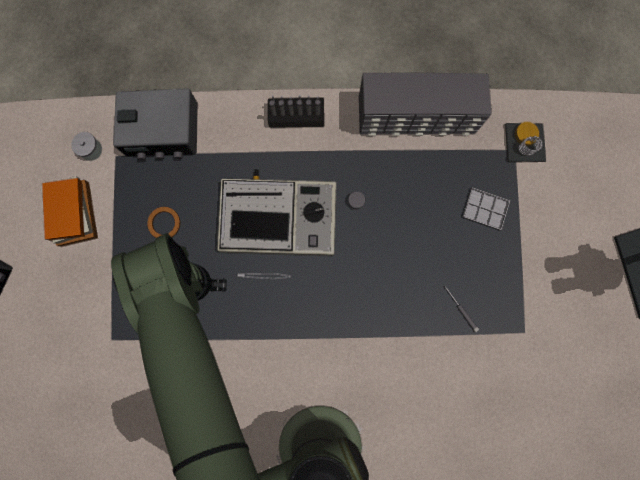

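The top view shows the white line at (row 262, col 665 of the crop), lying along the −75° overlay. The phone, spudger and the rest are where they were, except the dropper, which the arm hides here. Handing in.

```bash
python3 -c "
from cell import close_job,read_state
s=read_state();print(s['clock'],s['contact_force'].round(2));print(close_job())"
```

```text
16.9 [ 0.69 -0.74  0.02]
the job is handed in; nothing more can be done
None
```

The job is handed in: the dial is set four clicks clockwise, and the heater start key has been pressed and let go. It took 16.9 s of the 69 s allowed, and no verdict was reported.

- **Dial:** It started at click 3, with the pointer 45° counter-clockwise of the machine's x. I pushed the nose side of the bar with the shut fingertips, one click per arc. A wrist picture after each arc showed one click gained. The last top view shows the pointer at −75°, which is click 7 (about 3.67 rad). The highest force I read at the knob was about 4 N, but I read force only at the end of each move.
- **Key:** The first press stopped part-way, at about 2.6 N. I then pressed on to z = 0.0539 m and 11.6 N, well over the 4 N needed, so the key was on its stop. I then lifted off. I saw nothing to suggest the key stayed down, but 4 mm of travel is hard to judge in those pictures.
- **Other things:** In the last pictures the phone, spudger, tweezers, jar, tape roll, tray and driver look unmoved. The arm hid the dropper in the last top view, and I didn't check it anywhere else. The robot was clear of everything when I handed in.
- **Disagreement:** The scene-camera overlay was about 2 mm off the machine, within the stated calibration error. The wrist and top views agreed with each other.

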